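# Turn the lens leaf of the sample book

### The arm

A 6-joint arm with a two-finger parallel gripper is mounted at the origin on the work surface. World frame = base frame: x ahead of the robot, y to its left, z up, the work surface at z = 0. Lengths are in m, angles in rad, forces in N, time in s.
With the tool pointing down it reaches from about 0.375 to 0.9 m from the base axis. Payload 3.1 kg.
Tool frame: the origin (TCP) lies on the centre line of the jaws, within the pads' length; the fingertips stand 25 mm ahead of it and the grasp point (between the pads) lies 6 mm ahead of it (manip.tips_ahead is the distance from the TCP to the fingertips, in m); z points along the fingers, y is the direction in which the jaws open and shut (so a half turn about z gives the same grasp; the last joint's range is limited). The gripper opens to 85 mm and grips with 20 to 120 N. Pads are 22 mm wide; open, the fingers measure 114 mm over their backs; the gripper's body (76 mm by 85 mm) begins 54 mm behind the grasp point. The pads swing forward as they close: fully open they stand 13 mm farther back than shut.
Start: joints at [1.071, 0.527, 1.433, -0, 1.181, -0.178], TCP at [0.197, 0.593, 0.234] pointing down, gripper open.
Joint ranges: [-3.08, 3.08], [-0.75, 2.2], [0.22, 2.44], [-1.43, 4.57], [0, 2.65], [-2.85, 2.85]. Speed limits (rad/s): [2.79, 2.79, 3.14, 3.14, 3.14, 3.14].

### API

Orientations are given as a unit quaternion [x, y, z, w].
In Python, from station import manip gives the robot as it stands.
- The arm moves only by the tool play_rows, never from a script. Its argument "steps" is a list that holds one entry, the list of rows, each a list of 6 numbers: the shift along the tool's x, y, z in m, then the turn, a rotation vector about the tool's x, y, z in degrees. In form: [[[x, y, z, rx, ry, rz], ...]]. A call has 1 to 10 rows; each row shifts and turns the commanded pose from where the row before left it, along the tool's axes as they then stand; what a row does not reach is not made up. A row lasts 1/8 s, in which the tool goes at most 62.5 mm and 10.7 degrees, less where a joint would pass 70% of its speed; a pose out of reach is approached as far as the arm can. A call is refused whole if a number of a shift passes 0.0625 or a number of a turn 10.7, either way. A call with a gripper value outside its range is refused whole. "fingers" is the opening, from 0 (shut) to 1 (fully open), set as the call begins (left out, the last holds). The fingers move at their own pace and stop on an object; "squeeze" is the grip in N (left out, the last holds). Time passes only in rows, so rows that do not move let the fingers close. It gives the time, the measured TCP pose, the force and the opening at its end, in the units of the state.
- manip.sense(): the state, without advancing time (a new reading comes with each control period).
- manip.snapshot(name): name is "scene" or "top"; returns a dict with "img" (384x512x3 uint8, red, green, blue), "K" (3x3 intrinsics, pixels), "k1" (the pictures are not rectified: a ray, as slopes to the right and down, at radius r is drawn at 1 + k1 r^2 times it, then the intrinsics apply), "world_from_camera" (4x4, takes a point from camera to world coordinates). Camera axes: x right, y down, z forward; pixel columns grow to the right and rows downward; lengths in m; the calibration is good to about 2 mm. A picture is of the moment at which its call begins. There is no depth.
- manip.sign_off(): hands the job in, once; it reports no verdict.
Trained networks look in a picture, given as the dict that the camera call returned (one of the last four; its "shot" number tells which), for a name from the list of things; names that differ only in an ending like _2 or _b are one class to them, and where a whole thing is asked for, a point or a joint stands for the part that bears it (a point fixed in the world has none). Each returns a list of dicts, best first, with "score" (0 to 1); they miss things now and then, are a little off and sometimes report something else, mostly with a low value. They report only what shows in the picture. A call takes as long as a camera call. They do not tell look-alikes from the thing itself.
- manip.regions_of(label, picture): "pixels" (384x512 bool, what is visible of it) and "rect" ([left, top, right, bottom] in pixels, round what is visible of it).
- manip.pinpoint(label, picture): "point" ([column, row] in pixels: a listed point, or the origin of a listed thing).
The state is a dict: "t": time; "q": joint angles; "qd": joint speeds; "tau": joint torques, N m; "tcp_pos": TCP position; "tool_rot": TCP orientation; "force": force on the tool from outside, world axes, zero at the start; "ft_torque": the same for the moment, N m; "finger_gap": opening from 0.0 (shut) to 1.0 (fully open).
Only numpy, scipy, OpenCV 4.12 (cv2) and the standard library are available. Lean on these libraries where they do the work, as an engineer would, in place of code of your own. Each camera call takes 0.05 s, during which the arm holds its last target.

### The job

Two small sample books stand open on the optician's counter, each with one stiff white leaf left half raised towards the robot. Push the leaf that carries the four round lens samples over its spine with your fingertips and press it down until it lies flat on the far side, then leave it: gently, without pinching the leaf, slamming it over, or dragging or lifting its book. Leave the other book, with the long bar samples, and everything else on the counter as they are.

Things in the scene. Friction and masses are not known exactly. Their poses are not given: they have to be found in the camera images.
- lens_book: the book to work on, on the left or right: loose grey base 230 x 90 x 10 mm, 1.0 kg, held by friction only. Origin: centre of its underside. y runs along the spine; +x points to the far page (away from the robot, within 0.35 rad), -x to the near page. The leaf's hinge line runs along y 16 mm above the origin; small brackets at its ends reach 21 mm high.
- lens_leaf (a joint): hinge angle (rad) of the leaf with four round discs (35 mm, two by two, on both faces): 0 flat on the near page (-x), pi/2 upright, 3.14 (stop) flat on the far page (+x). Starts at 0.6 to 1.2. The hinge has friction (about 0.08 N m) and no spring: the leaf stays where it is left; 0.5 to 3 N at its free edge turn it.
- lens_leaf_edge (a point): middle of the free edge of that leaf, 95 mm from the hinge line. The leaf is a white rigid plate 4 mm thick (6 mm over the discs), 76 mm wide along the spine, about 70 g.
- bar_book: the other book, same size and build, to be left alone; origin and axes as for lens_book
- bar_leaf (a joint): hinge angle (rad) of the other book's leaf, which carries four long bars (66 mm) in place of discs; same zero and sense. Starts between 0.6 and 1.2; leave alone
- bar_leaf_edge (a point): middle of the free edge of the other leaf, 95 mm from its hinge line
- bottle: small closed bottle, 36 mm across, 110 mm high, standing between the books; origin at the centre of its underside
- lens_case: white contact lens case with two round lids, 63 x 29 x 19 mm, between the books; origin at the centre of its underside
- specs_case: black hard spectacle case, 160 x 62 x 46 mm, on the left (+y) of the books; origin at the centre of its underside
- spectacles: folded spectacles, 132 x 50 x 15 mm, on the right (-y) of the books; origin at the centre of their underside
- screwdriver: small screwdriver, 140 mm long, lying on the left; origin under its middle
- carton: small blue carton, 70 x 45 x 60 mm high, on the right; origin at the centre of its underside
Things that resemble listed ones, but are neither listed nor needed, are in the scene too. Leave any black look-alike of the lens_book alone.

How it is judged:
By the outcome, as a careful person would: the job done as asked, in the order asked, and still so for the second after the job is handed in, with the robot touching nothing.
It also fails if it takes over 40 s, if anything falls off the work surface, if the arm or the gripper's body presses on something with over 40 N, if the wrist force passes 120 N, or if a joint passes its speed limit or range.

## Working session

There is one attempt and no reset: what is moved stays moved. The work goes in short steps, Python scripts to look and compute and a tool call to move; the robot and the scene stay as the last step left them, time stands still between calls to the robot, and variables do not carry over. Pictures are saved under pics/ and viewed, and the job is handed in when it is done.

Besides the shell and the picture viewer there is one more tool, called after ">>>" by a JSON object that holds its "method" and its "body". play_rows: Moves the arm, as the interface text tells. Its arguments: {"type":"object","properties":{"steps":{"type":"array"},"fingers":{"type":"number"},"squeeze":{"type":"number"}},"required":["steps"]}

```bash
mkdir -p pics; ls; cat > h.py <<'E'
import numpy as np, cv2
from station import manip
def snap(n,f):
    p=manip.snapshot(n); cv2.imwrite('pics/'+f,cv2.cvtColor(p['img'],cv2.COLOR_RGB2BGR)); return p
def ray(p,uv):
    K=p['K'];k=p['k1'];d=np.array([(uv[0]-K[0][2])/K[0][0],(uv[1]-K[1][2])/K[1][1]])
    u=d.copy()
    for _ in range(30): u=d/(1+k*(u@u))
    T=np.array(p['world_from_camera']); return T[:3,3],T[:3,:3]@np.array([u[0],u[1],1])
def atz(p,uv,z):
    o,d=ray(p,uv); return o+d*(z-o[2])/d[2]
def proj(p,X):
    T=np.array(p['world_from_camera']); c=T[:3,:3].T@(np.array(X)-T[:3,3]); u=c[:2]/c[2]; u=u*(1+p['k1']*(u@u)); K=p['K']
    return np.array([K[0][0]*u[0]+K[0][2],K[1][1]*u[1]+K[1][2]])
def tri(p1,a,p2,b):
    A=[];B=[]
    o1,d1=ray(p1,a);o2,d2=ray(p2,b)
    d1/=np.linalg.norm(d1);d2/=np.linalg.norm(d2)
    s=np.linalg.lstsq(np.stack([d1,-d2],1),o2-o1,rcond=None)[0]
    x=o1+s[0]*d1;y=o2+s[1]*d2
    return (x+y)/2,np.linalg.norm(x-y)
E
python3 - <<'E'
from h import *
P={n:snap(n,n+'0.png') for n in('scene','top')}
np.set_printoptions(precision=3,suppress=True)
for n,p in P.items():
    print(n,np.array(p['world_from_camera'])[:3,3],p['K'][0][0],p['k1'])
    for l in ['lens_book','lens_leaf_edge','bar_book','bar_leaf_edge','bottle','lens_case']:
        print(l,[(np.round(r['point'],1).tolist(),round(r['score'],2)) for r in manip.pinpoint(l,p)])
    for l in ['lens_leaf','bar_leaf']:
        print(l,[(np.round(r['rect'],1).tolist(),round(r['score'],2)) for r in manip.regions_of(l,p)])
print(manip.sense())
E
```

```text
pics
scene [ 1.126 -0.711  0.968] 414.19246966660864 -0.006607317942076958
lens_book [([256.0, 154.1], 0.79), ([178.6, 210.2], 0.76), ([234.3, 261.0], 0.73)]
lens_leaf_edge [([178.2, 187.7], 0.91), ([217.1, 230.4], 0.79), ([254.2, 134.9], 0.59)]
bar_book [([312.9, 203.8], 0.77), ([157.4, 282.3], 0.26)]
bar_leaf_edge [([304.8, 174.0], 0.7)]
bottle [([300.2, 233.0], 0.79)]
lens_case [([254.4, 200.4], 0.63)]
lens_leaf [([243.7, 129.2, 273.2, 150.8], 0.84), ([167.4, 189.0, 193.7, 206.6], 0.79), ([206.0, 225.3, 239.9, 266.7], 0.62)]
bar_leaf [([301.0, 170.1, 322.6, 204.3], 0.68)]
top [ 0.294 -0.003  1.03 ] 381.3694727021621 0.006288127359704306
lens_book [([331.6, 273.6], 0.85), ([338.1, 170.7], 0.65), ([176.2, 279.8], 0.56)]
lens_leaf_edge [([343.6, 189.9], 0.97), ([304.6, 300.0], 0.96), ([150.7, 310.8], 0.76)]
bar_book [([214.4, 162.0], 0.85), ([259.4, 217.0], 0.38), ([411.5, 208.0], 0.28)]
bar_leaf_edge [([204.8, 168.8], 0.56)]
bottle [([261.2, 143.6], 0.59), ([213.6, 162.4], 0.52)]
lens_case [([259.9, 214.3], 0.67), ([346.0, 188.1], 0.27)]
lens_leaf [([326.4, 167.8, 359.8, 189.9], 0.87), ([294.4, 266.8, 341.8, 308.5], 0.8), ([140.1, 269.8, 189.5, 320.9], 0.72)]
bar_leaf [([190.4, 155.5, 224.7, 175.2], 0.78)]
{'t': 0.9, 'q': array([ 1.072,  0.527,  1.433, -0.   ,  1.181, -0.178]), 'qd': array([ 0.001, -0.   , -0.001, -0.001, -0.001, -0.001]), 'tau': array([ -0.   , -44.23 , -17.842,  -0.   ,   0.001,  -0.   ]), 'tcp_pos': array([0.197, 0.593, 0.234]), 'tool_rot': array([0.16 , 0.987, 0.   , 0.   ]), 'force': array([ 0.878, -1.24 ,  0.236]), 'ft_torque': array([ 0.026,  0.005, -0.019]), 'finger_gap': 0.9979285281139498}
```

View pics/scene0.png

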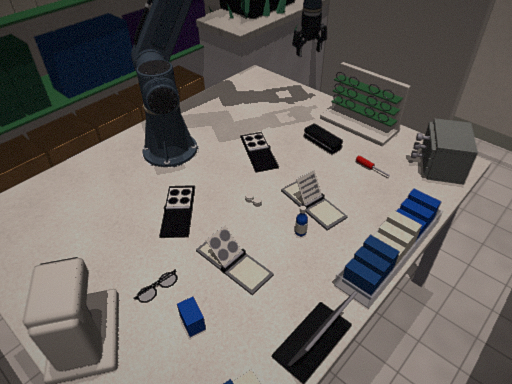

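View pics/top0.png

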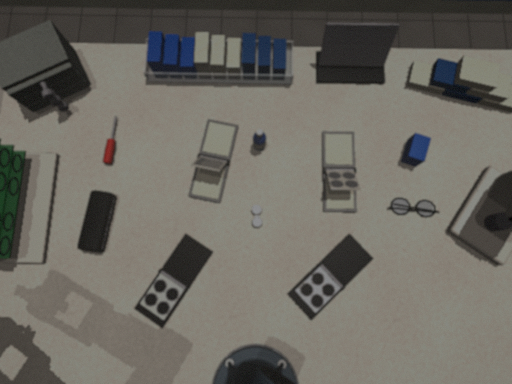

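```bash
python3 - <<'E'
import cv2
a=cv2.imread('pics/top0.png');b=cv2.imread('pics/scene0.png')
cv2.imwrite('pics/t_crop.png',cv2.resize(a[130:330,120:380],None,fx=3,fy=3,interpolation=cv2.INTER_CUBIC))
cv2.imwrite('pics/s_crop.png',cv2.resize(b[110:300,140:350],None,fx=3,fy=3,interpolation=cv2.INTER_CUBIC))
E
```

```text
(no output)
```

View pics/t_crop.png

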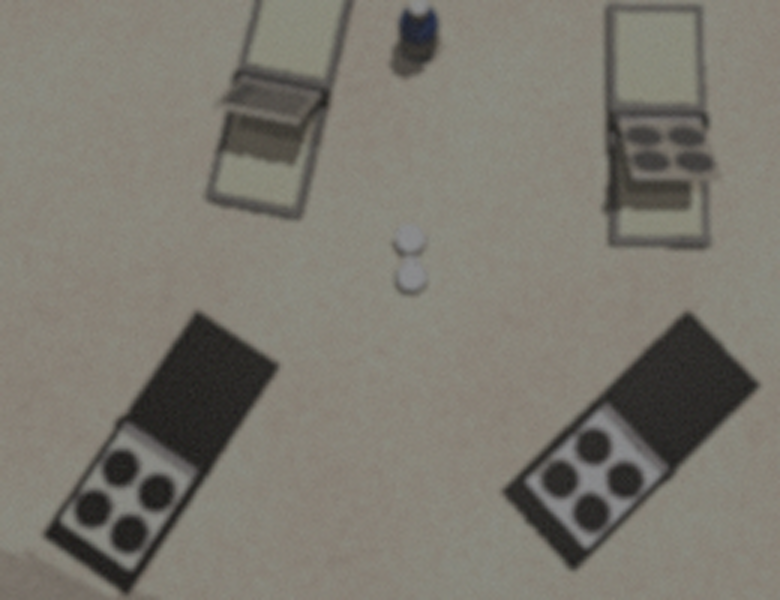

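View pics/s_crop.png

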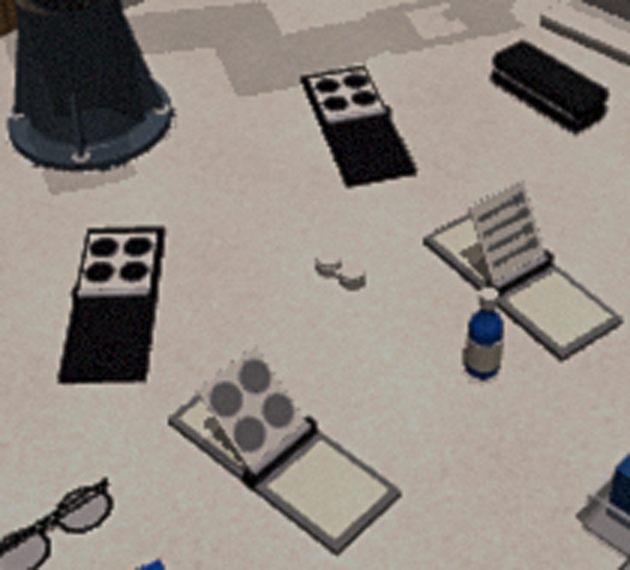

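The candidates are three:
- The grey book at top (338,171) / scene (234,261). Its raised leaf carries four discs.
- Two black look-alikes at top (332,274) and (176,280).

The grey one with the discs is the lens_book. The grey one at top (214,162) has bars. The crop confirms this, so next I'll measure it.

```bash
python3 - <<'E'
from h import *
np.set_printoptions(precision=4,suppress=True)
s=manip.snapshot('scene');t=manip.snapshot('top')
c=[(323.7,211.3),(356.7,212),(354,131.7),(322.3,131.7)]
C=np.array([atz(t,x,.01) for x in c]);print('top corners\n',C)
cs=[(140+x/3,110+y/3) for x,y in[(170,420),(400,492),(337,550)]]
print('scene corners (nearleft?, far right..)\n',np.array([atz(s,x,.01) for x in cs]))
print('origin net',atz(t,(338.1,170.7),0),atz(s,(234.3,261),0))
print('edge tri',tri(t,(343.6,189.9),s,(217.1,230.4)))
print('bottle',atz(s,(300.2,233),0), 'bar book',atz(s,(312.9,203.8),0))
print('bar edge',tri(t,(204.8,168.8),s,(304.8,174)))
# leaf corners by hand crop
t_=[(120+x/3,130+y/3) for x,y in[(635,182),(718,178)]]
s_=[(140+x/3,110+y/3) for x,y in[(202,385),(250,347)]]
print('corner far-left/right?'); 
for a in t_:
  for b in s_: print(tri(t,a,s,b))
# carton top etc
for l in['carton','spectacles']:
    for p in(s,t): print(l,[(atz(p,r['point'],0),r['score']) for r in manip.pinpoint(l,p)[:2]])
E
```

```text
top corners
 [[ 0.4514 -0.1767  0.01  ]
 [ 0.4513 -0.2656  0.01  ]
 [ 0.6798 -0.2651  0.01  ]
 [ 0.678  -0.1759  0.01  ]]
scene corners (nearleft?, far right..)
 [[ 0.4585 -0.2667  0.01  ]
 [ 0.683  -0.1803  0.01  ]
 [ 0.6822 -0.2655  0.01  ]]
origin net [ 0.568 -0.22   0.   ] [ 0.564 -0.216  0.   ]
edge tri (array([ 0.4972, -0.2146,  0.0818]), np.float64(0.0028749138450171307))
bottle [ 0.6399 -0.0034  0.    ] bar book [0.5917 0.1259 0.    ]
bar edge (array([0.5411, 0.1375, 0.0938]), np.float64(0.0001604386428658967))
corner far-left/right?
(array([ 0.4869, -0.2126,  0.0423]), np.float64(0.04937916479426092))
(array([ 0.4948, -0.1862,  0.0769]), np.float64(0.0003258840008060104))
(array([ 0.4992, -0.2541,  0.0831]), np.float64(0.0030430080351363897))
(array([ 0.5069, -0.2277,  0.1185]), np.float64(0.04867798830205887))
carton [(array([ 0.6122, -0.4281,  0.    ]), 0.87)]
carton [(array([ 0.629 , -0.4202,  0.    ]), 0.85), (array([ 0.6402, -0.0123,  0.    ]), 0.67)]
spectacles [(array([ 0.4562, -0.4074,  0.    ]), 0.96)]
spectacles [(array([ 0.4572, -0.4205,  0.    ]), 0.57)]
```

>>> {"method": "play_rows", "body": {"steps": [[[0,0,0,0,0,-9.2],[0,0,0,0,0,-9.2],[-0.025,-0.043,0,0,0,0],[-0.025,-0.043,0,0,0,0],[-0.025,-0.043,0,0,0,0],[-0.025,-0.043,0,0,0,0],[-0.025,-0.043,0,0,0,0],[-0.025,-0.043,0,0,0,0],[-0.025,-0.043,0,0,0,0],[-0.025,-0.043,0,0,0,0]]], "fingers": 0, "squeeze": 20}}

```text
t: 2.45
tcp_pos: [0.398, 0.2478, 0.2338]
tool_rot: [-0.0, 1.0, 0.0, 0.0]
force: [1.1, 1.3, -0.6]
finger_gap: 0.0
```

>>> {"method": "play_rows", "body": {"steps": [[[-0.006,-0.052,0.004,0,0,0],[-0.006,-0.052,0.004,0,0,0],[-0.006,-0.052,0.004,0,0,0],[-0.006,-0.052,0.004,0,0,0],[-0.006,-0.052,0.004,0,0,0],[-0.006,-0.052,0.004,0,0,0],[-0.006,-0.052,0.004,0,0,0],[-0.006,-0.052,0.004,0,0,0],[-0.006,-0.052,0.004,0,0,0],[0,0,0,0,0,0]]]}}

```text
t: 3.7
tcp_pos: [0.4525, -0.2231, 0.1976]
tool_rot: [0.002, 1.0, -0.001, 0.001]
force: [-0.1, 0.1, 0.0]
finger_gap: -0.001
```

```bash
python3 - <<'E'
from h import *
print(manip.sense(),manip.tips_ahead)
E
```

```text
{'t': 3.7, 'q': array([-6.79651866e-01,  4.16566623e-01,  1.77188039e+00, -5.43047800e-04,
        9.49853298e-01, -2.24577963e+00]), 'qd': array([ 0.05639322, -0.02763493,  0.07324165,  0.02583481,  0.03584702,
        0.01851125]), 'tau': array([ -1.21170837, -34.72829103, -14.93629932,  -0.15134786,
        -0.19407072,  -0.10150492]), 'tcp_pos': array([ 0.45246673, -0.2230874 ,  0.19755704]), 'tool_rot': array([ 0.00217667,  0.99999625, -0.00120396,  0.00114423]), 'force': array([-0.08224589,  0.1043847 ,  0.00243046]), 'ft_torque': array([ 0.03878545,  0.03025346, -0.03040015]), 'finger_gap': -0.0012932131205727214} 0.025
```

>>> {"method": "play_rows", "body": {"steps": [[[0,0,0.02,0,0,0],[0,0,0.02,0,0,0],[0,0,0.02,0,0,0],[0,0,0.02,0,0,0],[0,0,0.02,0,0,0],[0,0,0.017,0,0,0],[0,0,0,0,0,0],[0,0,0,0,0,0]]]}}

```text
t: 4.7
tcp_pos: [0.4516, -0.2184, 0.0811]
tool_rot: [-0.001, 1.0, -0.0, 0.0]
force: [-0.3, -0.6, 0.6]
finger_gap: 0.001
```

```bash
python3 - <<'E'
from h import *
s=snap('scene','s1.png');t=snap('top','t1.png')
a=cv2.imread('pics/s1.png')[150:300,140:300];b=cv2.imread('pics/t1.png')[120:270,290:400]
cv2.imwrite('pics/c1.png',np.hstack([cv2.resize(a,None,fx=3,fy=3),cv2.resize(b,None,fx=3,fy=3)]))
for p in(s,t): print([(r['point'],r['score']) for r in manip.pinpoint('lens_leaf_edge',p)])
print(manip.sense()['tcp_pos'],manip.sense()['force'])
E
```

```text
[([180.3, 189.0], 0.74), ([213.8, 230.5], 0.72), ([250.3, 135.8], 0.55)]
[([305.0, 297.9], 0.59), ([150.0, 312.8], 0.5)]
[ 0.45171015 -0.2189738   0.08125723] [ 0.60893095 -0.3996141   0.43420307]
```

View pics/c1.png

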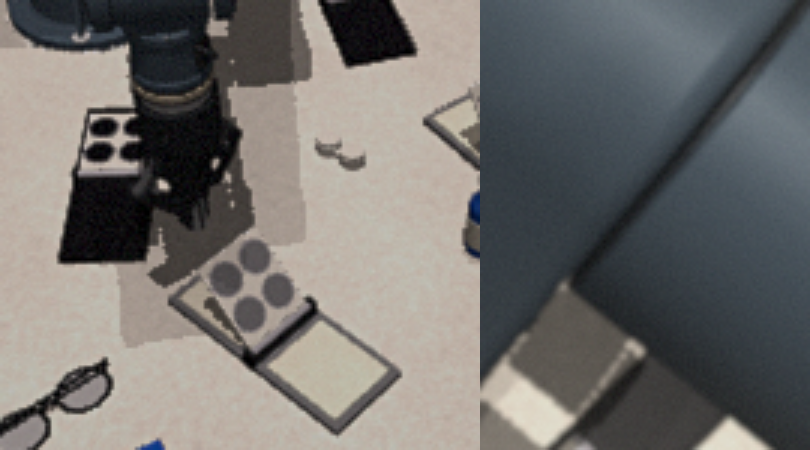

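The scene crop at (200,225) shows the fingertips in front of the leaf's free edge and lined up with its middle. Now I'll push.

>>> {"method": "play_rows", "body": {"steps": [[[-0.008,0,0,0,0,0],[-0.008,0,0,0,0,0],[-0.006,0,0,0,0,0],[-0.004,0,0,0,0,0],[-0.004,0,0,0,0,0],[-0.004,0,0,0,0,0],[-0.004,0,0,0,0,0],[-0.004,0,0,0,0,0]]]}}

```text
t: 5.9
tcp_pos: [0.4891, -0.2176, 0.0805]
tool_rot: [-0.001, 1.0, 0.002, -0.005]
force: [-10.4, -0.1, 9.0]
finger_gap: 0.002
```

The force is 10 N back and 9 N up, so the leaf edge is jamming by friction against the finger. I'll back off and check before following the arc.

>>> {"method": "play_rows", "body": {"steps": [[[0.004,0,-0.001,0,0,0],[0.003,0,0,0,0,0]]]}}

```text
t: 6.15
tcp_pos: [0.4866, -0.219, 0.0816]
tool_rot: [-0.0, 1.0, -0.0, 0.001]
force: [0.7, -0.5, -0.4]
finger_gap: 0.002
```

```bash
python3 - <<'E'
from h import *
s=snap('scene','s2.png');t=snap('top','t2.png')
a=cv2.imread('pics/s2.png')[180:300,150:290]
cv2.imwrite('pics/c2.png',cv2.resize(a,None,fx=5,fy=5,interpolation=cv2.INTER_CUBIC))
cv2.imwrite('pics/c2t.png',cv2.resize(cv2.imread('pics/t2.png')[110:230,300:400],None,fx=5,fy=5))
for l in('lens_leaf_edge','lens_book'): print([(r['point'],r['score']) for r in manip.pinpoint(l,s)])
print(manip.sense()['tcp_pos'],manip.sense()['force'])
E
```

```text
[([254.9, 134.0], 0.89), ([179.5, 192.0], 0.8), ([214.2, 231.5], 0.57), ([188.7, 321.4], 0.43)]
[([174.9, 210.2], 0.89), ([261.8, 154.3], 0.82), ([232.4, 262.4], 0.71), ([253.8, 199.5], 0.43)]
[ 0.48655401 -0.21893917  0.08149934] [ 0.37366369 -0.34741308  0.28876764]
```

View pics/c2.png

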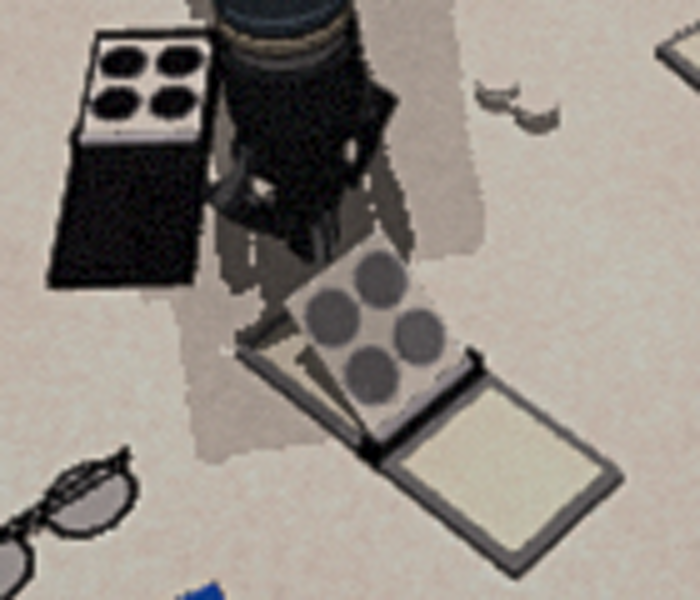

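View pics/c2t.png

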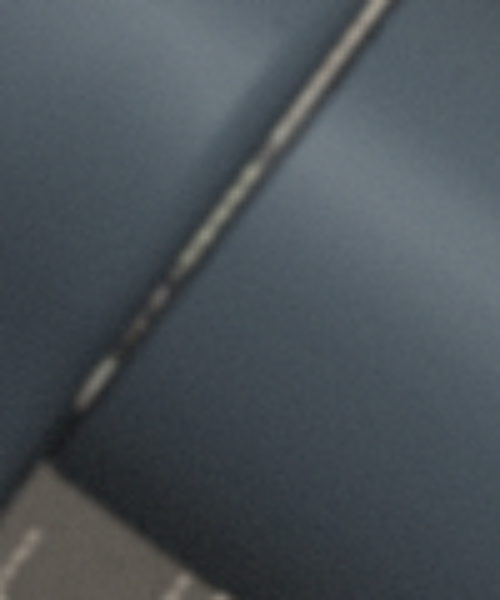

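```bash
python3 - <<'E'
from h import *
from scipy.optimize import minimize
f=lambda n:cv2.cvtColor(cv2.imread('pics/'+n),cv2.COLOR_BGR2GRAY).astype(np.float32)
A,A1,B=f('scene0.png'),f('s1.png'),f('s2.png')
for nm,(x0,x1,y0,y1) in dict(far=(224,282,250,298),carton=(172,212,290,340),barfar=(305,350,195,235)).items():
    for n,I in(('s0',A),('s1',A1)):
        best=[]
        (dx,dy),r=cv2.phaseCorrelate(I[y0:y1,x0:x1]-I[y0:y1,x0:x1].mean(),B[y0:y1,x0:x1]-B[y0:y1,x0:x1].mean(),cv2.createHanningWindow((x1-x0,y1-y0),cv2.CV_32F))
        print(nm,n,dx,dy,r)
t=manip.snapshot('scene')
p=proj(t,(.566,-.221,.01));print(p,proj(t,(.571,-.221,.01))-p,proj(t,(.566,-.216,.01))-p)
E
```

```text
far s0 0.8950825270202571 0.6326492011575588 1.1167037314838832
far s1 0.8501872557422487 0.6435593979135383 1.0940309703350066
carton s0 0.0681060367987385 0.14649158074491098 0.9935892491340638
carton s1 0.007525151730291668 -0.08028216356553486 1.0173553185462951
barfar s0 0.5250788552932164 -0.08972137485790554 1.0123663812213475
barfar s1 0.47423174470539564 -0.033647118820297806 1.0177645471360948
[233.38722978 260.26188449] [1.23122955 0.93151762] [ 1.22287603 -1.03421632]
```

The book slid about 3.5 mm, which is small, and the leaf hardly turned. I'll now sweep along the arc with an upward bias, so that friction helps lift the leaf.

>>> {"method": "play_rows", "body": {"steps": [[[-0.002,0,-0.003,0,0,0],[-0.0025,0,-0.005,0,0,0],[-0.003,0,-0.005,0,0,0],[-0.003,0,-0.004,0,0,0]]]}}

```text
t: 6.9
tcp_pos: [0.4973, -0.2189, 0.0991]
tool_rot: [-0.0, 1.0, -0.0, 0.0]
force: [-0.5, 0.0, 0.1]
finger_gap: -0.003
```

```bash
python3 - <<'E'
from h import *
s=snap('scene','s3.png')
a=cv2.imread('pics/s3.png')[180:300,150:290]
cv2.imwrite('pics/c3.png',cv2.resize(a,None,fx=5,fy=5,interpolation=cv2.INTER_CUBIC))
print(manip.sense()['tcp_pos'],manip.sense()['force'])
E
```

```text
[ 0.49797021 -0.21921014  0.09950623] [-0.25582724 -0.57203386  0.5716461 ]
```

View pics/c3.png

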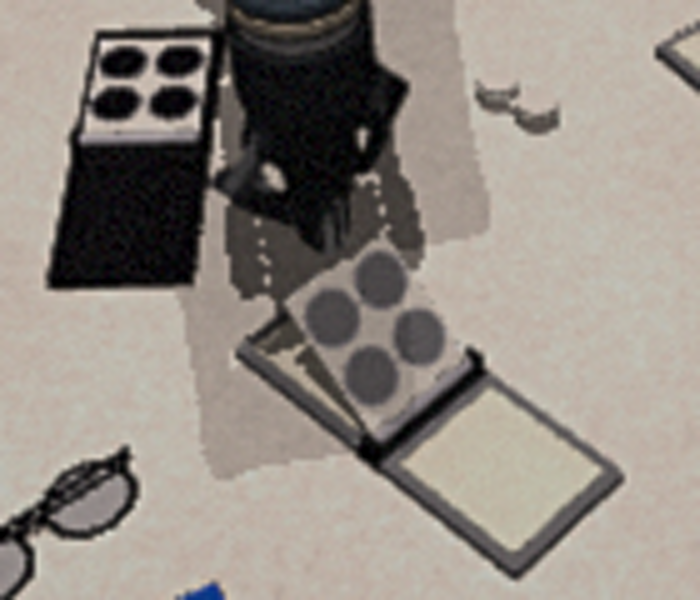

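```bash
python3 - <<'E'
from h import *
from scipy.optimize import least_squares
s=manip.snapshot('scene')
cr=lambda q:(150+q[0]/5-.4,180+q[1]/5-.4)
tip=proj(s,(.498,-.219,.0745)); print('tip px crop',[(tip[0]-150)*5+2,(tip[1]-180)*5+2])
# image points: leaf corners(edge right/left), base corners far
obs=dict(eR=(285,302),eL=(381,236),fL=(625,478),fR=(517,577),nR=(237,348))
def pts(v):
    x,y,yaw,th=v
    R=np.array([[np.cos(yaw),-np.sin(yaw)],[np.sin(yaw),np.cos(yaw)]])
    def W(a,b,z): return np.r_[R@[a,b]+[x,y],z]
    e=lambda b:W(-.095*np.cos(th),b,.016+.095*np.sin(th))
    return dict(eR=e(-.038),eL=e(.038),fL=W(.115,.045,.01),fR=W(.115,-.045,.01),nR=W(-.115,-.045,.01))
def res(v):
    P=pts(v); return np.concatenate([proj(s,P[k])-cr(obs[k]) for k in obs])
r=least_squares(res,[.5695,-.22,0,.75]);print(r.x,r.fun.reshape(-1,2).round(2))
print(pts(r.x))
E
```

```text
tip px crop [np.float64(331.3439072126998), np.float64(267.74317141993475)]
[ 0.57310507 -0.22177575 -0.02331429  0.71169028] [[-0.44  0.57]
 [ 0.22 -0.92]
 [ 0.59 -0.18]
 [-0.36  0.33]
 [ 0.01  0.03]]
{'eR': array([ 0.50029915, -0.25808835,  0.07804589]), 'eL': array([ 0.50207088, -0.182109  ,  0.07804589]), 'fL': array([ 0.68912286, -0.17946888,  0.01      ]), 'fR': array([ 0.68702477, -0.26944442,  0.01      ]), 'nR': array([ 0.45708727, -0.26408262,  0.01      ])}
```

```bash
python3 - <<'E'
from h import *
s=manip.snapshot('scene')
cv2.imwrite('pics/f1.png',cv2.resize(cv2.imread('pics/s1.png')[190:250,180:240],None,fx=10,fy=10,interpolation=cv2.INTER_CUBIC))
for x,z in((.4517,.0813),(.498,.0995)):
  for dz in(0,.015,.02,.025):
    for dx in(-.011,.011):
      print(x,dz,dx,[((proj(s,(x+dx,-.219+dy,z-dz))-[180,190])*10+5).round() for dy in(-.01,.01)])
im=cv2.resize(cv2.imread('pics/s3.png')[190:250,180:240],None,fx=10,fy=10,interpolation=cv2.INTER_CUBIC)
cv2.imwrite('pics/f3.png',im)
E
```

```text
0.4517 0 -0.011 [array([201., 341.]), array([252., 304.])]
0.4517 0 0.011 [array([252., 379.]), array([303., 340.])]
0.4517 0.015 -0.011 [array([207., 376.]), array([257., 338.])]
0.4517 0.015 0.011 [array([257., 413.]), array([308., 375.])]
0.4517 0.02 -0.011 [array([209., 387.]), array([259., 350.])]
0.4517 0.02 0.011 [array([259., 425.]), array([310., 387.])]
0.4517 0.025 -0.011 [array([210., 399.]), array([261., 361.])]
0.4517 0.025 0.011 [array([261., 436.]), array([311., 398.])]
0.498 0 -0.011 [array([304., 378.]), array([356., 339.])]
0.498 0 0.011 [array([357., 417.]), array([409., 377.])]
0.498 0.015 -0.011 [array([309., 413.]), array([360., 374.])]
0.498 0.015 0.011 [array([362., 453.]), array([413., 413.])]
0.498 0.02 -0.011 [array([310., 425.]), array([361., 386.])]
0.498 0.02 0.011 [array([363., 464.]), array([414., 425.])]
0.498 0.025 -0.011 [array([312., 437.]), array([363., 398.])]
0.498 0.025 0.011 [array([365., 476.]), array([416., 436.])]
```

View pics/f1.png

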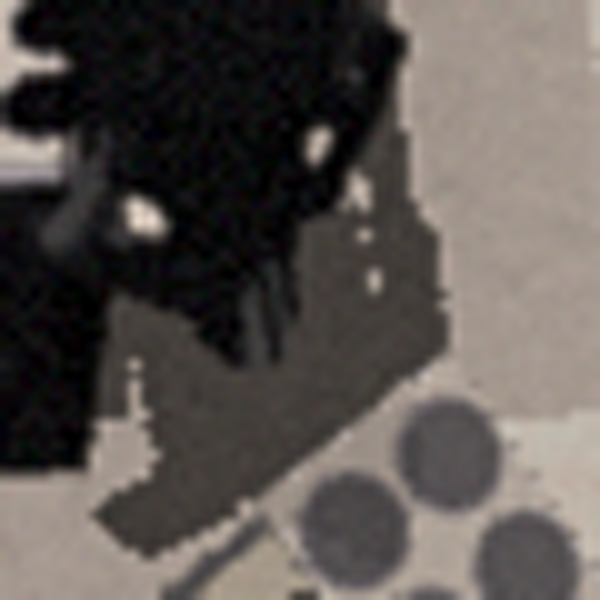

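View pics/f3.png

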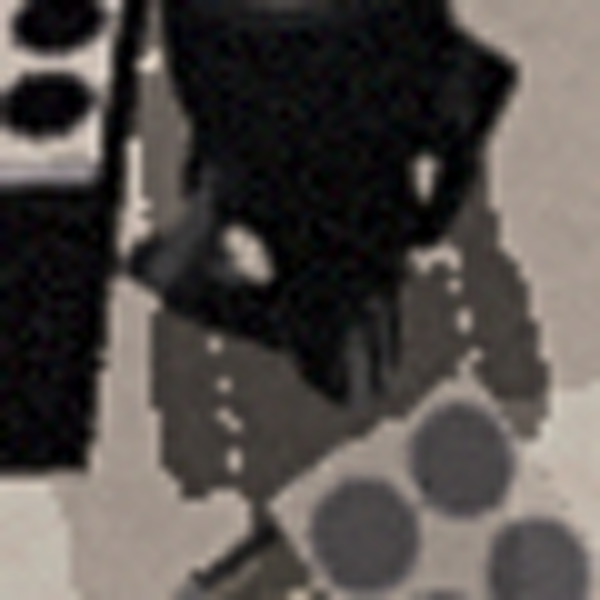

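```bash
python3 - <<'E'
from h import *
o=[]
for f in('s1.png','s3.png'):
    a=cv2.imread('pics/'+f)[195:245,185:235].astype(float)
    a=np.clip(a*3.2,0,255).astype(np.uint8)
    o.append(cv2.resize(a,None,fx=8,fy=8,interpolation=cv2.INTER_NEAREST))
cv2.imwrite('pics/f4.png',np.hstack(o))
E
```

```text
(no output)
```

View pics/f4.png

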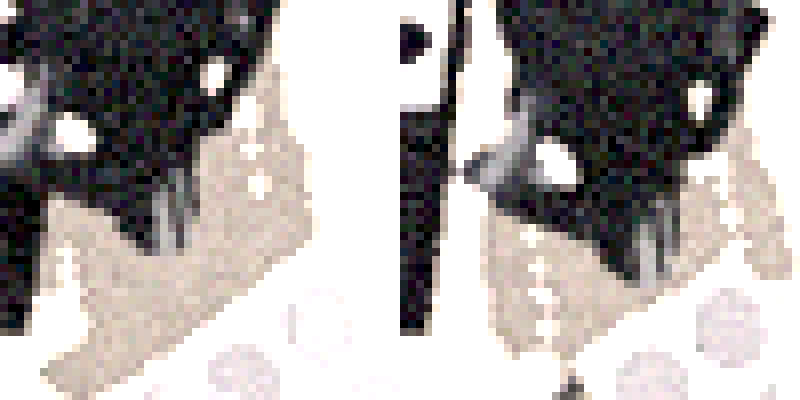

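The visible fingertip sits roughly at TCP height rather than 25 mm below it, so I only caught the edge with the very tip. I'll back off, go lower and look again.

>>> {"method": "play_rows", "body": {"steps": [[[0.01,0,0,0,0,0],[0.015,0,0,0,0,0],[0.01,0,0,0,0,0],[0,0,0.015,0,0,0],[0,0,0.015,0,0,0],[0,0,0.015,0,0,0],[0,0,0.005,0,0,0],[0,0,0,0,0,0]]]}}

```text
t: 8.05
tcp_pos: [0.4617, -0.2186, 0.0477]
tool_rot: [-0.0, 1.0, 0.0, -0.001]
force: [0.4, 0.5, -0.4]
finger_gap: -0.001
```

```bash
python3 - <<'E'
from h import *
s=snap('scene','s5.png')
S=manip.sense();print(S['tcp_pos'],S['force'])
a=cv2.imread('pics/s5.png')[190:265,170:250].astype(float)
a=np.clip(a*2,0,255).astype(np.uint8)
a=cv2.resize(a,None,fx=8,fy=8,interpolation=cv2.INTER_CUBIC)
x,y,z=S['tcp_pos']
for dz,c in((0,(0,0,255)),(.025,(0,200,0))):
    q=np.array([(proj(s,(x+i,y+j,z-dz))-[170,190]+.5)*8 for i,j in((-.011,-.011),(.011,-.011),(.011,.011),(-.011,.011))]).astype(np.int32)
    cv2.polylines(a,[q],True,c,1)
cv2.imwrite('pics/f5.png',a)
E
```

```text
[ 0.46195266 -0.21875501  0.04820704] [0.57123053 0.28030457 0.30141328]
```

View pics/f5.png

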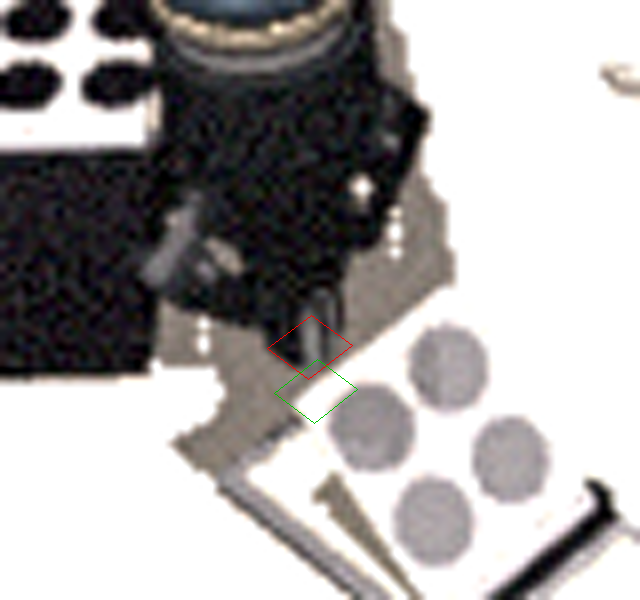

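The tip at (310,365) in the crop is close to TCP height and now about 30 mm below the leaf edge. I'll push forward along the rising arc.

>>> {"method": "play_rows", "body": {"steps": [[[-0.008,0,0,0,0,0],[-0.008,0,0,0,0,0],[-0.004,0,-0.001,0,0,0],[-0.003,0,-0.003,0,0,0],[-0.003,0,-0.004,0,0,0],[-0.003,0,-0.004,0,0,0],[-0.003,0,-0.004,0,0,0]]]}}

```text
t: 8.98
tcp_pos: [0.4935, -0.2186, 0.0647]
tool_rot: [-0.0, 1.0, 0.0, -0.0]
force: [-1.7, 0.4, -0.2]
finger_gap: -0.002
```

```bash
cat >> h.py <<'E'
def look(n,x0=150,y0=150,w=140,h=140,k=4):
    s=snap('scene',n+'.png')
    a=cv2.imread('pics/%s.png'%n)[y0:y0+h,x0:x0+w].astype(float)
    a=np.clip(a*1.6,0,255).astype(np.uint8)
    cv2.imwrite('pics/%s_c.png'%n,cv2.resize(a,None,fx=k,fy=k,interpolation=cv2.INTER_CUBIC))
    S=manip.sense();print(S['t'],S['tcp_pos'].round(4),S['force'].round(1))
    I=cv2.cvtColor(s['img'],cv2.COLOR_RGB2GRAY).astype(np.float32);A=cv2.cvtColor(cv2.imread('pics/s2.png'),cv2.COLOR_BGR2GRAY).astype(np.float32)
    c=lambda J:J[250:298,224:282]-J[250:298,224:282].mean()
    print('book shift px since s2 (x+1mm ~ .25,.19)',cv2.phaseCorrelate(c(A),c(I),cv2.createHanningWindow((58,48),cv2.CV_32F))[0])
    return s
E
python3 -c "
from h import *
look('s6')"
```

```text
9.025 [ 0.4942 -0.2188  0.0652] [-1.2  0.8  0.4]
book shift px since s2 (x+1mm ~ .25,.19) (-0.04482918053282603, 0.016232393137439516)
```

View pics/s6_c.png

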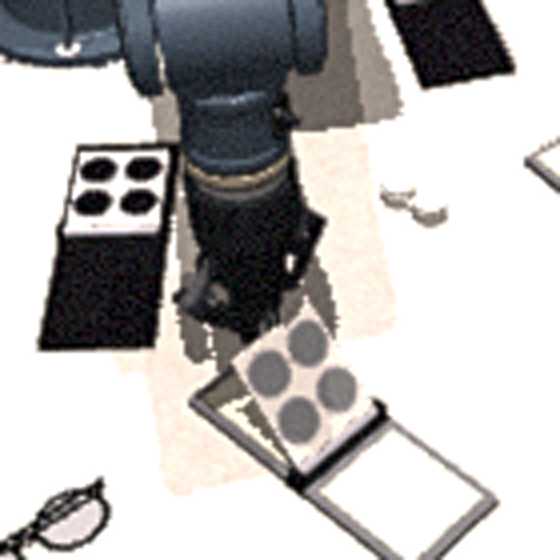

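>>> {"method": "play_rows", "body": {"steps": [[[-0.0035,0,-0.0045,0,0,0],[-0.0035,0,-0.0045,0,0,0],[-0.0035,0,-0.004,0,0,0],[-0.0035,0,-0.004,0,0,0]]]}}

```text
t: 9.52
tcp_pos: [0.5081, -0.2188, 0.0818]
tool_rot: [-0.0, 1.0, -0.0, 0.0]
force: [-0.8, 0.4, -0.1]
finger_gap: 0.0
```

```bash
python3 -c "
from h import *
look('s7')"
```

```text
9.575 [ 0.5089 -0.2191  0.0823] [-0.8  1.   0.7]
book shift px since s2 (x+1mm ~ .25,.19) (0.03445684660787762, 0.01631383773287709)
```

View pics/s7_c.png

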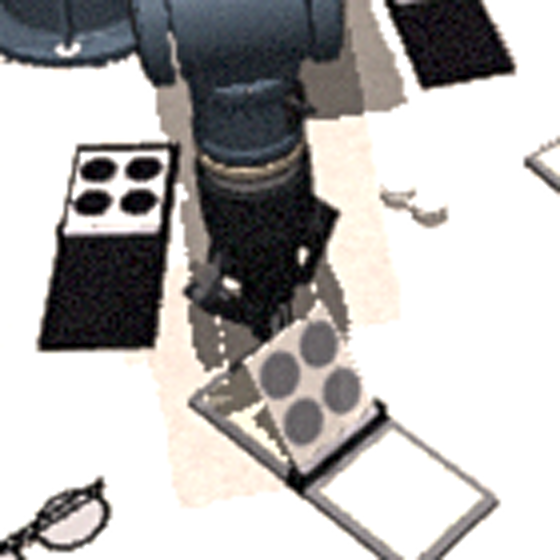

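>>> {"method": "play_rows", "body": {"steps": [[[-0.004,0,-0.0028,0,0,0],[-0.004,0,-0.0026,0,0,0],[-0.004,0,-0.0024,0,0,0],[-0.004,0,-0.0022,0,0,0],[-0.0045,0,-0.002,0,0,0],[-0.0045,0,-0.0018,0,0,0],[-0.0045,0,-0.0015,0,0,0]]]}}

```text
t: 10.45
tcp_pos: [0.5376, -0.2188, 0.0969]
tool_rot: [-0.0, 1.0, -0.0, 0.0]
force: [-1.1, 0.4, -1.2]
finger_gap: 0.002
```

```bash
python3 -c "
from h import *
look('s8')"
```

```text
10.5 [ 0.5384 -0.2189  0.0972] [-0.4  1.  -0.1]
book shift px since s2 (x+1mm ~ .25,.19) (0.02101625645581251, -0.03180314996443556)
```

View pics/s8_c.png

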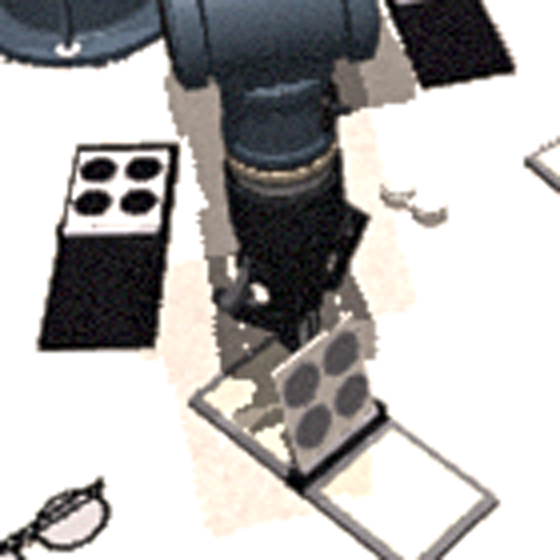

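>>> {"method": "play_rows", "body": {"steps": [[[-0.0045,0,0,0,0,0],[-0.0045,0,0,0,0,0],[-0.0045,0,0.0,0,0,0],[-0.0045,0,0.0005,0,0,0],[-0.0045,0,0.0005,0,0,0]]]}}

```text
t: 11.12
tcp_pos: [0.5601, -0.2188, 0.0958]
tool_rot: [-0.0, 1.0, -0.0, -0.0]
force: [-1.3, -0.1, 0.5]
finger_gap: 0.0
```

```bash
python3 -c "
from h import *
look('s9')"
```

```text
11.175 [ 0.5607 -0.2188  0.0957] [-1.1  0.5  0.1]
book shift px since s2 (x+1mm ~ .25,.19) (0.04999663244653618, 0.0023232170757871984)
```

View pics/s9_c.png

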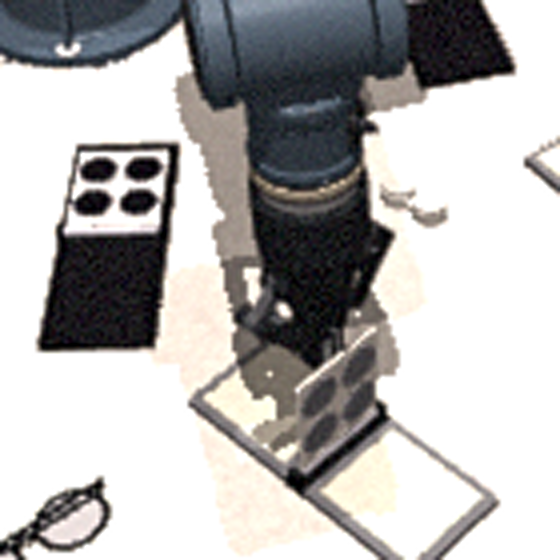

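>>> {"method": "play_rows", "body": {"steps": [[[-0.0046,0,0.0001,0,0,0],[-0.0046,0,0.0004,0,0,0],[-0.0046,0,0.0007,0,0,0],[-0.0045,0,0.001,0,0,0],[-0.0045,0,0.0012,0,0,0],[-0.0044,0,0.0015,0,0,0],[-0.0043,0,0.0018,0,0,0],[-0.0042,0,0.002,0,0,0]]]}}

```text
t: 12.18
tcp_pos: [0.5958, -0.2188, 0.087]
tool_rot: [-0.0, 1.0, -0.0, 0.0]
force: [-1.9, -0.7, -0.3]
finger_gap: 0.002
```

```bash
python3 -c "
from h import *
look('s10')"
```

```text
12.225 [ 0.5963 -0.2188  0.0868] [ 0.6 -0.3 -0.2]
book shift px since s2 (x+1mm ~ .25,.19) (-0.10310165225473256, 0.04130409185075834)
```

View pics/s10_c.png

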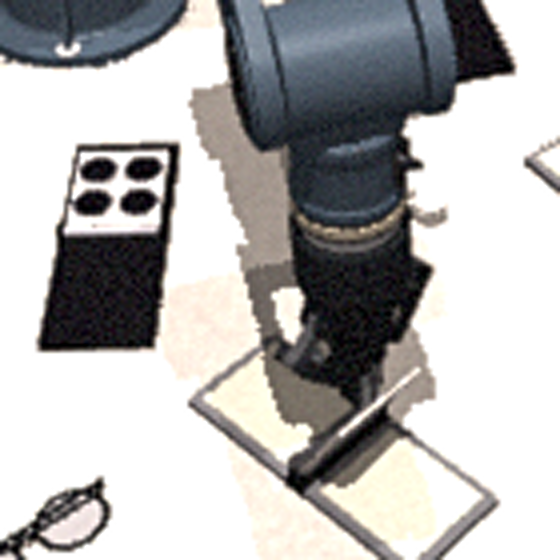

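>>> {"method": "play_rows", "body": {"steps": [[[-0.004,0,0.0022,0,0,0],[-0.0038,0,0.0025,0,0,0],[-0.0037,0,0.0027,0,0,0],[-0.0035,0,0.0029,0,0,0],[-0.0033,0,0.0031,0,0,0],[-0.0031,0,0.0033,0,0,0],[-0.0029,0,0.0035,0,0,0],[-0.0027,0,0.0037,0,0,0]]]}}

```text
t: 13.22
tcp_pos: [0.6228, -0.2188, 0.063]
tool_rot: [-0.0, 1.0, -0.0, 0.0]
force: [0.1, -0.4, 0.5]
finger_gap: 0.001
```

```bash
python3 -c "
from h import *
look('s11')"
```

```text
13.275 [ 0.6229 -0.2187  0.0625] [-0.4 -0.4  1. ]
book shift px since s2 (x+1mm ~ .25,.19) (-0.005148841415927308, 0.07594492988069845)
```

View pics/s11_c.png

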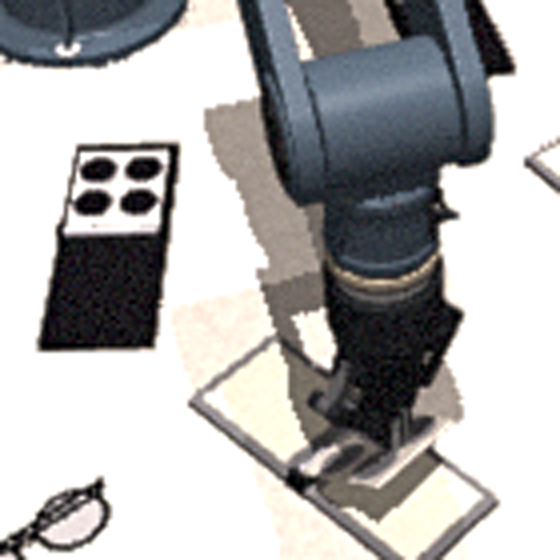

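>>> {"method": "play_rows", "body": {"steps": [[[-0.0024,0,0.0039,0,0,0],[-0.0022,0,0.004,0,0,0],[-0.0019,0,0.0041,0,0,0],[-0.0017,0,0.0042,0,0,0],[-0.0015,0,0.0042,0,0,0],[-0.0012,0,0.0035,0,0,0]]]}}

```text
t: 14.02
tcp_pos: [0.6335, -0.2188, 0.039]
tool_rot: [-0.0, 1.0, -0.0, -0.0]
force: [0.9, 0.2, 1.2]
finger_gap: -0.002
```

```bash
python3 -c "
from h import *
look('s12')"
```

```text
14.075 [ 0.6333 -0.2187  0.0385] [-1.2 -0.   0.4]
book shift px since s2 (x+1mm ~ .25,.19) (0.15902751950203253, 0.23986812274988978)
```

View pics/s12_c.png

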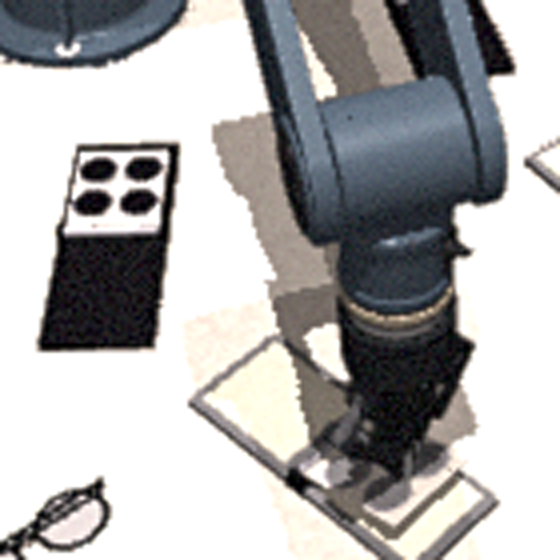

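>>> {"method": "play_rows", "body": {"steps": [[[-0.0008,0,0.003,0,0,0],[-0.0005,0,0.003,0,0,0],[-0.0003,0,0.003,0,0,0],[0,0,0.002,0,0,0]]]}}

```text
t: 14.58
tcp_pos: [0.6352, -0.2188, 0.0282]
tool_rot: [-0.0, 1.0, -0.0, 0.0]
force: [0.6, 0.5, 0.9]
finger_gap: 0.001
```

>>> {"method": "play_rows", "body": {"steps": [[[0,0,0.0015,0,0,0],[0,0,0.0015,0,0,0],[0,0,0.0015,0,0,0],[0,0,0,0,0,0]]]}}

```text
t: 15.08
tcp_pos: [0.6348, -0.2187, 0.0236]
tool_rot: [-0.0, 1.0, 0.0, -0.0]
force: [-0.2, -0.2, -0.2]
finger_gap: -0.001
```

```bash
python3 -c "
from h import *
look('s13')"
```

```text
15.125 [ 0.6347 -0.2187  0.0236] [-0.7 -1.1  0.3]
book shift px since s2 (x+1mm ~ .25,.19) (0.10109306102318172, -0.2667694221714747)
```

View pics/s13_c.png

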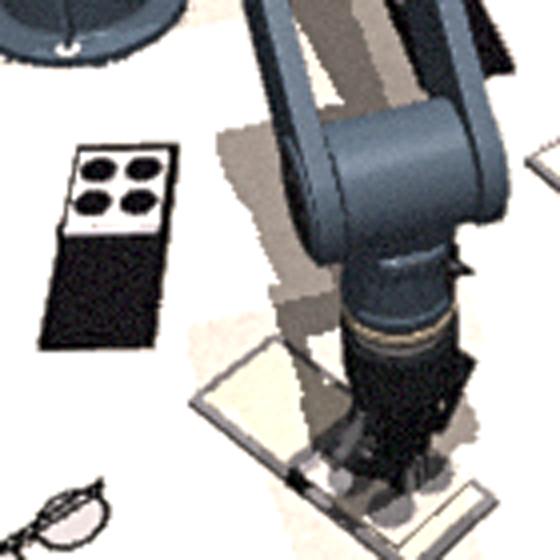

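Nearly flat, and no contact reaction at the stop yet. I'll press down in small steps until it shows.

>>> {"method": "play_rows", "body": {"steps": [[[0,0,0.001,0,0,0],[0,0,0.001,0,0,0],[0,0,0.001,0,0,0],[0,0,0,0,0,0]]]}}

```text
t: 15.62
tcp_pos: [0.6349, -0.2187, 0.0207]
tool_rot: [-0.0, 1.0, 0.0, -0.0]
force: [-0.2, 0.2, 0.3]
finger_gap: -0.005
```

>>> {"method": "play_rows", "body": {"steps": [[[0,0,0.001,0,0,0],[0,0,0.001,0,0,0],[0,0,0.001,0,0,0],[0,0,0,0,0,0]]]}}

```text
t: 16.12
tcp_pos: [0.6351, -0.2188, 0.0201]
tool_rot: [-0.0, 1.0, -0.0, 0.0]
force: [-3.5, 1.2, 12.2]
finger_gap: -0.003
```

It's at the stop with 12 N. Now I'll lift off and check.

>>> {"method": "play_rows", "body": {"steps": [[[0,0,-0.002,0,0,0],[0,0,-0.004,0,0,0],[0,0,-0.015,0,0,0],[0,0,-0.03,0,0,0],[0,0,-0.03,0,0,0],[0.03,0,-0.03,0,0,0],[0.05,0,-0.03,0,0,0],[0.05,0,0,0,0,0],[0.05,0,0,0,0,0],[0,0,0,0,0,0]]]}}

```text
t: 17.38
tcp_pos: [0.4512, -0.2174, 0.1593]
tool_rot: [0.001, 1.0, 0.001, -0.002]
force: [0.2, -0.4, 0.2]
finger_gap: -0.0
```

```bash
python3 - <<'E'
from h import *
s=look('s14')
t=snap('top','t14.png')
cv2.imwrite('pics/t14_c.png',cv2.resize(cv2.imread('pics/t14.png')[110:250,280:400],None,fx=4,fy=4,interpolation=cv2.INTER_CUBIC))
for p in(s,t):
    print([(np.round(r['point'],1),r['score']) for r in manip.pinpoint('lens_leaf_edge',p)],[(np.round(r['point'],1),r['score']) for r in manip.pinpoint('bar_leaf_edge',p)])
for th in(2.9,3.0,3.14):
    print(th,[proj(s,(.572-.095*np.cos(th),-.221+b,.016+.095*np.sin(th))).round(1) for b in(-.038,0,.038)])
E
```

```text
17.425 [ 0.4541 -0.2188  0.1597] [ 0.3 -1.1 -0.1]
book shift px since s2 (x+1mm ~ .25,.19) (-0.4933302232146026, 0.07896963735319318)
[(array([180.8, 189.9]), 0.9), (array([255.1, 136.5]), 0.57)] [(array([305.8, 173.9]), 0.93), (array([310.8, 205.4]), 0.25)]
[(array([338. , 135.8]), 0.69)] []
2.9 [array([248.8, 281.8]), array([258.4, 273.1]), array([267.7, 264.7])]
3.0 [array([249.4, 284.2]), array([259. , 275.5]), array([268.2, 267.1])]
3.14 [array([249.8, 287.3]), array([259.3, 278.5]), array([268.4, 270.1])]
```

View pics/s14_c.png

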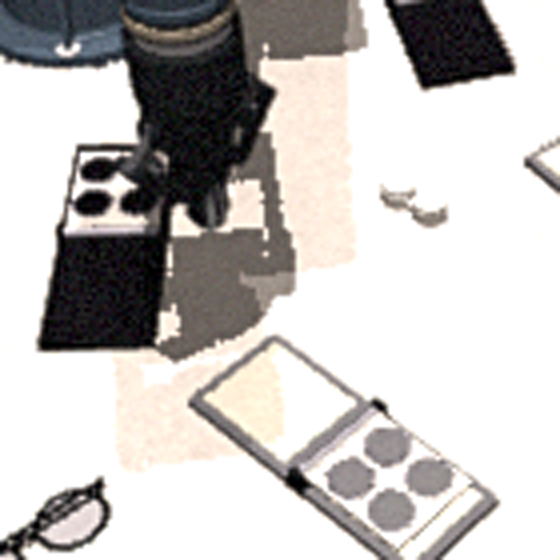

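View pics/t14_c.png

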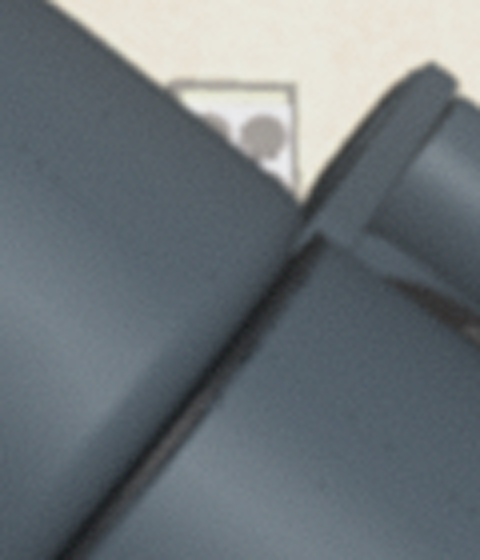

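```bash
python3 - <<'E'
from h import *
a=cv2.imread('pics/s14.png')[240:300,215:285].astype(float)
a=np.clip((a-60)*1.5,0,255).astype(np.uint8)
cv2.imwrite('pics/z.png',cv2.resize(a,None,fx=10,fy=10,interpolation=cv2.INTER_CUBIC))
E
```

```text
(no output)
```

View pics/z.png

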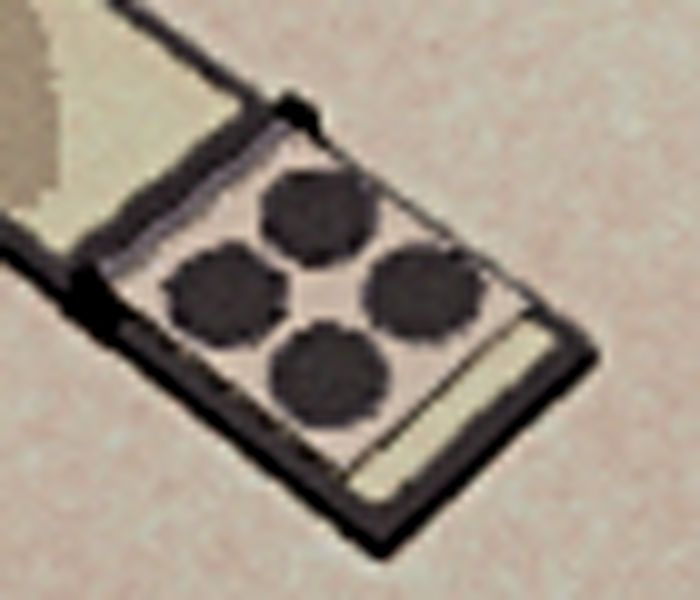

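The leaf edge corners are at (268.5,270.5) and (249.7,287.5). For a hinge angle of 3.14 I predicted (268.4,270.1) and (249.8,287.3), so the leaf is flat. I'll hand in.

```bash
python3 -c "
from h import *
print(manip.sense()['t'],manip.sign_off())"
```

```text
the job is handed in; nothing more can be done
17.675 None
```

The leaf with the four round discs is over its spine and flat on the far page. I pushed it over with the closed fingertips and pressed it down to its stop with about 12 N. The arm is clear of everything, and I handed in at 17.7 s.

**Checks that passed:**
- The leaf's free-edge corners match the predicted position for a hinge angle of 3.14 rad to within half a pixel.
- The final pictures show the bar book's leaf edge within about a pixel of where it was. I never went near that book or the black look-alikes.

**What went wrong or disagreed:**
- **Book moved slightly:** my first push jammed on the leaf's edge, with about 10 N back and 9 N up, and slid the book roughly 3.5 mm away from the robot. I backed off and came in lower. I saw no clear further movement in the checks after that; the last two were blurred by the leaf and arm being in view.
- **Fingertip position:** the fingertips appeared close to TCP height, not the stated 25 mm ahead, both in the pictures and in the contact behaviour. I worked from what I saw.
- **Top view:** the arm hid most of the book from the top camera at the end, so the final check rests on the scene camera alone.

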